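# Make up the truck and desk radio kits

## Robot

A 7-joint arm with a two-finger parallel gripper is mounted at the origin on the work surface. World frame = base frame: x ahead of the robot, y to its left, z up, the work surface at z = 0. Lengths are in m, angles in rad, forces in N, time in s.
With the tool pointing down it reaches from about 0.4 to 0.85 m from the base axis. Payload 10.4 kg.
Tool frame: the origin (TCP) lies on the centre line of the jaws, within the pads' length; the fingertips stand r.tip_extent ahead of it and the grasp point (between the pads) lies 8 mm behind it (r.tip_extent is the distance from the TCP to the fingertips, in m); z points along the fingers, y is the direction in which the jaws open and shut (so a half turn about z gives the same grasp; the last joint's range is limited). The gripper opens to 87 mm and grips with 3 to 60 N. Pads are 19 mm wide; open, the fingers measure 117 mm over their backs; the gripper's body (75 mm by 190 mm) begins 51 mm behind the grasp point.
Start: joints at [1.28, 0.332, -0.065, 1.46, 0.022, 1.35, -0.088], TCP at [0.165, -0.603, 0.234] pointing down, gripper open.
Joint ranges: [-2.6, 2.6], [-0.5, 2.12], [-1.47, 1.34], [0.16, 2.42], [-1.27, 4.41], [0.06, 2.06], [-2.6, 2.6]. Speed limits (rad/s): [2.22, 2.22, 2.79, 2.79, 3.14, 3.14, 3.14].

## Interface

Orientations are given as a unit quaternion [x, y, z, w].
In Python, from bench import r gives the robot as it stands.
- The arm moves only by the shell command python3 -m jog 'ROWS' [FORCE]. ROWS is JSON, a list of rows, each a list of 7 numbers: the shift along the tool's x, y, z in cm, then the turn, a rotation vector about the tool's x, y, z in rad, then the opening, from -1 (shut) to 1 (fully open). In form: [[tx, ty, tz, wx, wy, wz, jaw], ...]. A call has 1 to 20 rows; each row shifts and turns the commanded pose from where the row before left it, along the tool's axes as they then stand; what a row does not reach is not made up. A row lasts 1/8 s, in which the tool goes at most 62.5 mm and 10.7 degrees, less where a joint would pass 70% of its speed; a pose out of reach is approached as far as the arm can. A call with a gripper value outside its range is refused whole. The fingers move at their own pace and stop on an object; FORCE is the grip in N (left out, the last holds). Time passes only in rows, so rows that do not move let the fingers close. It gives the time, the measured TCP pose, the force and the opening at its end, in the units of the state.
- r.read_state(): the state, without advancing time (a new reading comes with each control period).
- r.camera(name): name is "side" or "top" or "wrist"; returns a dict with "frame" (480x640x3 uint8, red, green, blue), "fx", "fy", "cx", "cy" (pixels), "camera_from_world" (4x4, takes a point from world to camera coordinates). Camera axes: x right, y down, z forward; pixel columns grow to the right and rows downward; lengths in m; the calibration is good to about 2 mm. A picture is of the moment at which its call begins. There is no depth.
- r.close_job(): hands the job in, once; it reports no verdict.
Trained networks look in a picture, given as the dict that the camera call returned (one of the last four; its "shot" number tells which), for a name from the list of things; names that differ only in an ending like _2 or _b are one class to them, and where a whole thing is asked for, a point or a joint stands for the part that bears it (a point fixed in the world has none). Each returns a list of dicts, best first, with "score" (0 to 1); they miss things now and then, are a little off and sometimes report something else, mostly with a low value. They report only what shows in the picture. A call takes as long as a camera call.
- r.search_frame(picture, thing): "rect" ([left, top, right, bottom] in pixels, round what is visible of it).
The state is a dict: "time": time; "joint_positions": joint angles; "joint_vel": joint speeds; "joint_torque": joint torques, N m; "ee_pos": TCP position; "eef_rot": TCP orientation; "ft_force": force on the tool from outside, world axes, zero at the start; "torque": the same for the moment, N m; "width": finger opening in m.
Only numpy, scipy, OpenCV 4.12 (cv2) and the standard library are available. Lean on these libraries where they do the work, as an engineer would, in place of code of your own. Each camera call takes 0.05 s, during which the arm holds its last target.

## Task

Make up two radio kits from the stock on the hutch: the truck kit in the black tray gets the red filter, the dark ferrite choke and the amber fuse jar; the desk kit in the white tray gets the blue filter and the brass adaptor. Stand each piece upright on the tray floor, in the middle of a cell of its own, and let go. Leave the green filter and the battery pack where they are.

Things in the scene. Friction and masses are not known exactly. Their poses are not given: they have to be found in the camera images.
- tray_black: Black (dark grey cell floors) plastic tray for the truck kit, fixed, 180 mm (its x) by 62 mm (its y), open on top. Its two 3 mm dividers make three cells in a row along its x, each 56 x 56 mm, with centres at x = -59, 0 and +59 mm, y = 0. Floor 3 mm thick; rims and dividers reach 8 mm above the hutch top. Origin: centre of its underside, on the hutch top.
- tray_white: White (light grey cell floors) plastic tray for the desk kit, fixed, 180 mm (its x) by 62 mm (its y), open on top. Its two 3 mm dividers make three cells in a row along its x, each 56 x 56 mm, with centres at x = -59, 0 and +59 mm, y = 0. Floor 3 mm thick; rims and dividers reach 8 mm above the hutch top. Origin: centre of its underside, on the hutch top.
- filter_red_c (a point): Red filter: metal box, 34 x 34 mm and 52 mm tall, with a small brass socket (10 mm wide, 6 mm tall) on top. This point is its centre, 26 mm above its underside; z is up, x and y are square to its sides. For the truck kit. Loose, standing upright, at the start among the stock on the middle of the hutch top.
- filter_blue_c (a point): Blue filter: metal box, 34 x 34 mm and 52 mm tall, with a small brass socket (10 mm wide, 6 mm tall) on top. This point is its centre, 26 mm above its underside; z is up, x and y are square to its sides. For the desk kit. Loose, standing upright, at the start among the stock on the middle of the hutch top.
- filter_green_c (a point): Green filter: metal box, 34 x 34 mm and 52 mm tall, with a small brass socket (10 mm wide, 6 mm tall) on top. This point is its centre, 26 mm above its underside; z is up, x and y are square to its sides. Not needed: stays where it is. Loose, standing upright, at the start among the stock on the middle of the hutch top.
- choke_c (a point): Dark grey ferrite choke: upright cylinder, 34 mm across and 50 mm tall, black hole mark on top. This point is its centre, 25 mm above its underside; z is up. For the truck kit. Loose, standing upright, at the start among the stock on the middle of the hutch top.
- fuse_jar_c (a point): Fuse jar: upright amber glass cylinder with a white lid, 34 mm across and 52 mm tall. This point is its centre, 26 mm above its underside; z is up. For the truck kit. Loose, standing upright, at the start among the stock on the middle of the hutch top.
- adaptor_c (a point): Brass adaptor: upright round brass piece, 30 mm across up to 46 mm, with an 18 mm wide neck above, 54 mm tall in all. This point is its centre, 27 mm above its underside; z is up. For the desk kit. Loose, standing upright, at the start among the stock on the middle of the hutch top.
- battery_c (a point): Grey battery pack with yellow top, 40 (x) x 30 (y) mm and 54 mm tall. This point is its centre, 27 mm above its underside; z is up. Not needed: stays where it is. Loose, standing upright, at the start among the stock on the middle of the hutch top.

How it is judged:
At the end, for the whole second after the job is handed in: Each piece stands in its kit's tray, upright (0.1 rad), centre within 16 mm of a cell's centre along each tray axis, on the floor (height -4/+3 mm), released, at rest; green filter and battery pack within 20 mm of their start ((x of filter_red_c in the frame of tray_black between -0.075 and -0.043 m or x of filter_red_c in the frame of tray_black between -0.016 and 0.016 m or x of filter_red_c in the frame of tray_black between 0.043 and 0.075 m) and y of filter_red_c in the frame of tray_black between -0.016 and 0.016 m and z of filter_red_c in the frame of tray_black between 0.025 and 0.032 m and angle between each of filter_red_c, choke_c, fuse_jar_c, filter_blue_c, adaptor_c's own z axis and vertical below 0.1 rad and linear speed of each of filter_red, choke, fuse_jar, filter_blue, adaptor below 0.02 m/s and (x of choke_c in the frame of tray_black between -0.075 and -0.043 m or x of choke_c in the frame of tray_black between -0.016 and 0.016 m or x of choke_c in the frame of tray_black between 0.043 and 0.075 m) and y of choke_c in the frame of tray_black between -0.016 and 0.016 m and z of choke_c in the frame of tray_black between 0.024 and 0.031 m and (x of fuse_jar_c in the frame of tray_black between -0.075 and -0.043 m or x of fuse_jar_c in the frame of tray_black between -0.016 and 0.016 m or x of fuse_jar_c in the frame of tray_black between 0.043 and 0.075 m) and y of fuse_jar_c in the frame of tray_black between -0.016 and 0.016 m and z of fuse_jar_c in the frame of tray_black between 0.025 and 0.032 m and (x of filter_blue_c in the frame of tray_white between -0.075 and -0.043 m or x of filter_blue_c in the frame of tray_white between -0.016 and 0.016 m or x of filter_blue_c in the frame of tray_white between 0.043 and 0.075 m) and y of filter_blue_c in the frame of tray_white between -0.016 and 0.016 m and z of filter_blue_c in the frame of tray_white between 0.025 and 0.032 m and (x of adaptor_c in the frame of tray_white between -0.075 and -0.043 m or x of adaptor_c in the frame of tray_white between -0.016 and 0.016 m or x of adaptor_c in the frame of tray_white between 0.043 and 0.075 m) and y of adaptor_c in the frame of tray_white between -0.016 and 0.016 m and z of adaptor_c in the frame of tray_white between 0.026 and 0.033 m and distance of each of filter_green_c, battery_c from where it was at the start of the episode below 0.02 m); the robot touches nothing.
It fails at once if the green filter is shifted by more than 20 mm (distance of filter_green_c from where it was at the start of the episode above 0.02 m).
It fails at once if the battery pack is shifted by more than 20 mm (distance of battery_c from where it was at the start of the episode above 0.02 m).
It also fails if it takes over 112 s, if anything falls off the work surface, if the arm or the gripper's body presses on something with over 40 N, if the wrist force passes 120 N, or if a joint passes its speed limit or range.

## Working session

There is one attempt and no reset: what is moved stays moved. The work goes in short steps, Python scripts to look and compute and a shell command to move; the robot and the scene stay as the last step left them, time stands still between calls to the robot, and variables do not carry over. Pictures are saved under pics/ and viewed, and the job is handed in when it is done.

```bash
ls; mkdir -p pics; python3 - <<'E'
from bench import r
import cv2
print(r.tip_extent, r.read_state())
for n in ["side","top","wrist"]:
    c=r.camera(n); cv2.imwrite(f"pics/{n}0.png",c["frame"][:,:,::-1]); print(n,c["fx"],c["fy"],c["cx"],c["cy"],c["camera_from_world"].tolist() if hasattr(c["camera_from_world"],'tolist') else c["camera_from_world"])
E
```

```text
pics
0.011 {'time': 0.0, 'joint_positions': array([ 1.2803991 ,  0.33289093, -0.0647049 ,  1.4609683 ,  0.0216047 ,
        1.34988329, -0.08852497]), 'joint_vel': array([-1.35175592e-03, -1.14520903e-03,  9.98725843e-04,  1.57980508e-03,
        1.51241084e-03, -3.94751786e-05, -6.15561728e-04]), 'joint_torque': array([ 1.68917777e-04, -6.23257041e+01,  2.45511759e-02, -3.89906931e+01,
       -6.14325539e-02,  3.95528111e-02,  1.40773996e-04]), 'ee_pos': array([ 0.16527536, -0.60235755,  0.23272916]), 'eef_rot': array([ 9.91048554e-01,  1.33499942e-01, -1.31875004e-04, -7.14994830e-04]), 'ft_force': array([-0.81680634,  0.00495244, -0.66569097]), 'torque': array([ 0.06174976,  0.04571378, -0.02256722]), 'width': 0.08727149053444923}
side 443.74658243058144 443.74658243058144 329.88643745158174 238.60896575726878 [[-0.8307496942415408, -0.5566003612496512, -0.007140264304925771, 0.47090826051874796], [-0.33272880858861864, 0.5068137043073597, -0.7952555621065788, 0.23226052054864776], [0.4462583169564292, -0.6582825434287394, -0.606232304949353, 0.6151239108631351], [0.0, 0.0, 0.0, 1.0]]
top 433.6267364171539 433.6267364171539 314.16468797590744 229.75502964410626 [[0.007617877811931382, -0.9997741263845906, -0.01984097148757651, 0.010484884663861424], [-0.9948153259405067, -0.005564876126243152, -0.10154555346041863, 0.5438921171695079], [0.10141220445057711, 0.020511664135996144, -0.9946330159525403, 0.7260493073455365], [0.0, 0.0, 0.0, 1.0]]
wrist 367.78814832016013 367.78814832016013 319.56271576769205 237.40935693160026 [[0.2645590415883935, -0.964369187922129, -0.0007634790411946241, -0.62495433401817], [-0.9344507509513171, -0.25654691288801657, 0.246952375032415, -0.029742844713220744], [-0.23834912955652396, -0.06462005009317329, -0.9690273172442588, 0.3883826462564339], [0.0, 0.0, 0.0, 1.0]]
```

View pics/side0.png

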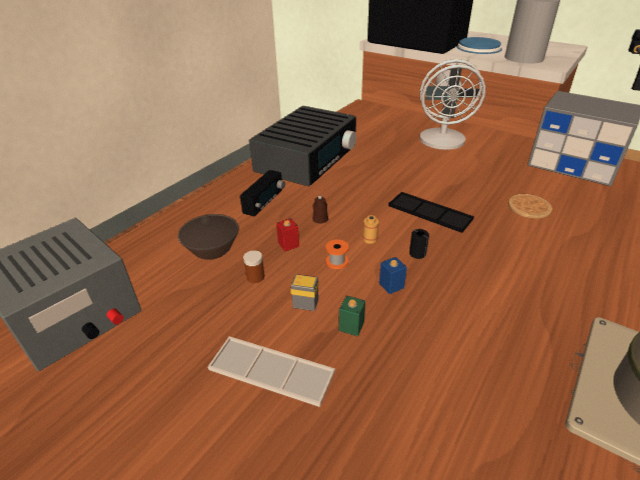

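View pics/top0.png

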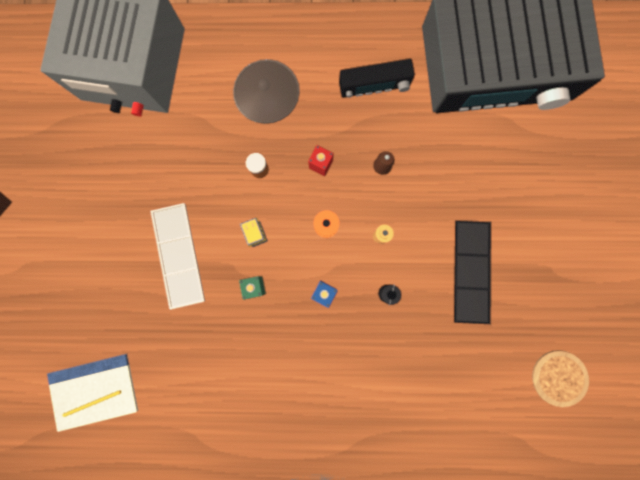

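View pics/wrist0.png

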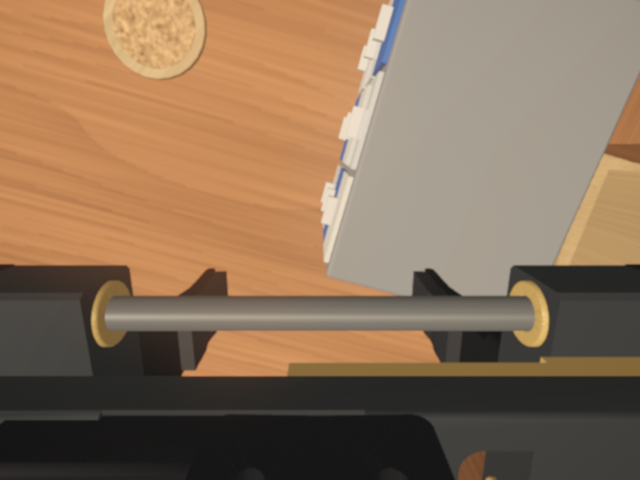

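```bash
cat > h.py <<'E'
import numpy as np, cv2
from bench import r
def proj(c,P):
    M=np.array(c["camera_from_world"]); P=np.atleast_2d(P); q=P@M[:3,:3].T+M[:3,3]
    return np.c_[c["fx"]*q[:,0]/q[:,2]+c["cx"], c["fy"]*q[:,1]/q[:,2]+c["cy"]]
def atz(c,u,v,z):
    M=np.array(c["camera_from_world"]); R=M[:3,:3]; C=-R.T@M[:3,3]
    d=R.T@np.array([(u-c["cx"])/c["fx"],(v-c["cy"])/c["fy"],1]); return C+d*(z-C[2])/d[2]
E
python3 - <<'E'
from h import *
t=r.camera("top"); s=r.camera("side")
for th,z in [("filter_red",.026),("filter_blue",.026),("filter_green",.026),("choke",.025),("fuse_jar",.026),("adaptor",.027),("battery",.027),("tray_black",.004),("tray_white",.004)]:
    for n,c in (("t",t),("s",s)):
        for d in r.search_frame(c,th)[:2]:
            l,a,rr,b=d["rect"]; print(th,n,round(d["score"],2),np.round(d["rect"]),atz(c,(l+rr)/2,(a+b)/2,z).round(3))
f=cv2.resize(t["frame"][130:340,140:510,::-1],None,fx=2.16,fy=2.16,interpolation=cv2.INTER_CUBIC); cv2.imwrite("pics/topz.png",f)
f=cv2.resize(s["frame"][170:420,190:500,::-1],None,fx=2.4,fy=2.4,interpolation=cv2.INTER_CUBIC); cv2.imwrite("pics/sidez.png",f)
np.savez("cams.npz",t=t["frame"],s=s["frame"],tM=t["camera_from_world"],sM=s["camera_from_world"])
import pickle; pickle.dump((t,s),open("cams.pkl","wb"))
E
```

```text
filter_red t 0.96 [308. 144. 334. 176.] [0.669 0.003 0.026]
filter_red t 0.48 [151. 204. 204. 307.] [0.497 0.252 0.026]
filter_red s 0.55 [278. 218. 297. 252.] [0.666 0.005 0.026]
filter_blue s 0.71 [384. 255. 408. 297.] [ 0.428 -0.005  0.026]
filter_green t 0.63 [242. 278. 263. 295.] [0.445 0.12  0.026]
filter_green s 0.74 [339. 298. 365. 338.] [0.441 0.124 0.026]
choke t 0.59 [379. 284. 402. 304.] [ 0.434 -0.118  0.025]
choke s 0.75 [410. 228. 428. 259.] [ 0.435 -0.116  0.025]
choke s 0.32 [339. 299. 367. 334.] [0.442 0.12  0.025]
fuse_jar s 0.61 [243. 253. 265. 284.] [0.654 0.12  0.026]
adaptor t 0.62 [374. 226. 395. 244.] [ 0.536 -0.107  0.027]
adaptor s 0.87 [364. 215. 381. 244.] [ 0.532 -0.104  0.027]
battery t 0.98 [240. 217. 270. 246.] [0.541 0.117 0.027]
battery s 0.69 [408. 228. 428. 255.] [ 0.437 -0.118  0.027]
battery s 0.36 [339. 297. 366. 338.] [0.44  0.124 0.027]
tray_black t 0.78 [452. 221. 496. 327.] [ 0.469 -0.268  0.004]
tray_black t 0.23 [313. 282. 338. 309.] [ 0.43  -0.006  0.004]
tray_black s 0.72 [391. 194. 475. 233.] [ 0.463 -0.258  0.004]
tray_white t 0.83 [150. 204. 208. 307.] [0.498 0.257 0.004]
tray_white s 0.58 [211. 336. 334. 408.] [0.493 0.263 0.004]
tray_white s 0.29 [339. 297. 362. 338.] [0.454 0.107 0.004]
```

View pics/topz.png

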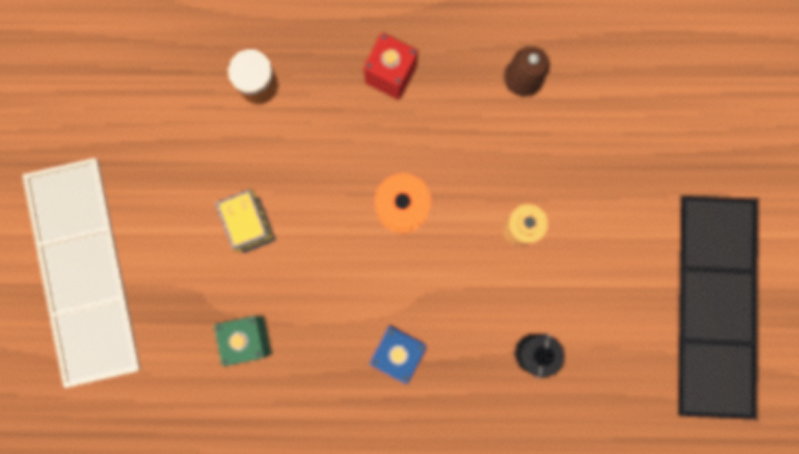

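View pics/sidez.png

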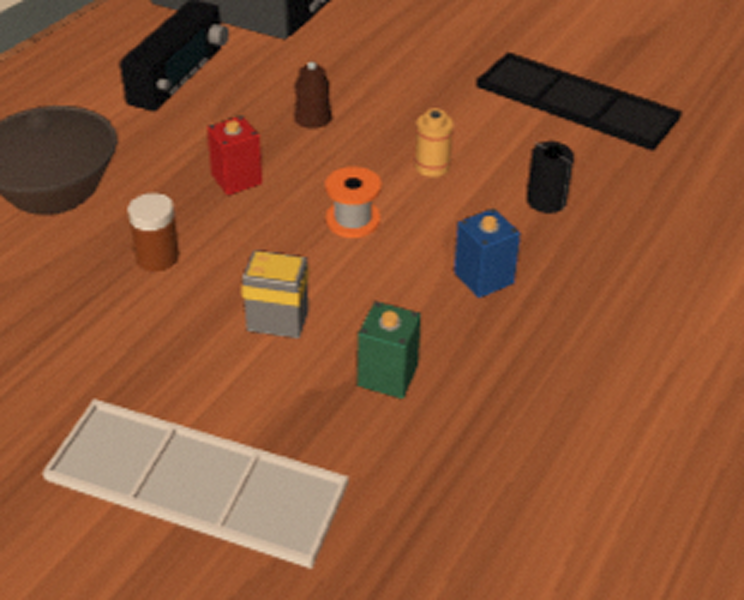

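```bash
cat > fit.py <<'E'
from h import *
import pickle
from scipy.optimize import minimize
t,s=pickle.load(open("cams.pkl","rb"))
def mask(c,fn,roi):
    hsv=cv2.cvtColor(c["frame"],cv2.COLOR_RGB2HSV).astype(int); m=fn(hsv[...,0],hsv[...,1],hsv[...,2]).astype(np.uint8)
    o=np.zeros_like(m); l,a,b,d=roi; o[a:d,l:b]=m[a:d,l:b]
    o=cv2.morphologyEx(o,cv2.MORPH_CLOSE,np.ones((5,5)))
    n,L,st,_=cv2.connectedComponentsWithStats(o); 
    return (L==1+np.argmax(st[1:,4])).astype(np.uint8)
def prism(x,y,yaw,hx,hy,z0,z1):
    c,sn=np.cos(yaw),np.sin(yaw); return [[x+c*a-sn*b,y+sn*a+c*b,z] for a in(-hx,hx) for b in (-hy,hy) for z in (z0,z1)]
def cyl(x,y,r_,z0,z1): 
    a=np.linspace(0,2*np.pi,32); return [[x+r_*np.cos(k),y+r_*np.sin(k),z] for k in a for z in (z0,z1)]
K=8
def iou(c,pts,m):
    p=proj(c,np.array(pts)); ys,xs=np.nonzero(m); l,a=xs.min()-12,ys.min()-12; w,h=xs.max()-l+12,ys.max()-a+12
    M=cv2.resize(m[a:a+h,l:l+w],None,fx=K,fy=K,interpolation=cv2.INTER_NEAREST)
    hull=cv2.convexHull(np.round(((p-[l,a]+.5)*K)).astype(np.int32)); g=np.zeros_like(M); cv2.fillConvexPoly(g,hull,1)
    return (M&g).sum()/max(1,(M|g).sum())
def fit(gen,p0,obs,steps):
    best=None
    f=lambda p:-sum(iou(c,gen(p),m) for c,m in obs)
    for y0 in ([p0[2]] if len(p0)<3 or p0[2] is not None else np.arange(-.8,.8,.2)) if len(p0)>2 else [None]:
        q=np.array(list(p0[:2])+([y0] if y0 is not None else []))
        sx=np.vstack([q]+[q+np.eye(len(q))[i]*steps[i] for i in range(len(q))])
        o=minimize(f,q,method="Nelder-Mead",options=dict(initial_simplex=sx,xatol=1e-4,fatol=1e-4,maxiter=150))
        if best is None or o.fun<best.fun: best=o
    return best.x.round(4),round(-best.fun/len(obs),3)
E
cat > run1.py <<'E'
from fit import *
red=lambda h,S,v:((h<4)|(h>172))&(S>150)
blue=lambda h,S,v:(h>95)&(h<125)&(S>90)
green=lambda h,S,v:(h>50)&(h<90)&(S>60)
dark=lambda h,S,v:(v<75)
for name,fn,p0,rt,rs in [("red",red,(.668,.004,None),(300,140,345,180),(270,215,305,255)),("blue",blue,(.43,-.005,None),(300,275,350,315),(375,250,415,300)),("green",green,(.443,.122,None),(232,270,272,305),(332,290,372,340))]:
    mt,ms=mask(t,fn,rt),mask(s,fn,rs)
    g=lambda p:prism(p[0],p[1],p[2],.017,.017,0,.052)
    print(name,mt.sum(),ms.sum(),*[fit(g,p0,o,(.004,.004,.1)) for o in ([(t,mt),(s,ms)],[(t,mt)],[(s,ms)])])
mt,ms=mask(t,dark,(375,280,408,310)),mask(s,dark,(405,225,433,262))
g=lambda p:cyl(p[0],p[1],.017,0,.05)
print("choke",*[fit(g,(.434,-.117),o,(.004,.004)) for o in ([(t,mt),(s,ms)],[(t,mt)],[(s,ms)])])
# jar vs wood: lid white in top; 
lid=lambda h,S,v:(S<70)&(v>150)
mt,ms=mask(t,lid,(240,145,275,182)),mask(s,lid,(238,245,270,272))
print("lid",[(m.sum(),np.argwhere(m).mean(0)[::-1].round(1)) for m in(mt,ms)])
v=np.argwhere(mt).mean(0); print(atz(t,v[1],v[0],.052))
yel=lambda h,S,v:(h>17)&(h<35)&(v>150)&(S>80)
mt,ms=mask(t,yel,(370,220,400,250)),mask(s,yel,(358,210,386,248))
print("adaptor",mt.sum(),ms.sum(),[np.argwhere(m).mean(0)[::-1].round(1) for m in(mt,ms)])
v=np.argwhere(mt).mean(0); print(atz(t,v[1],v[0],.046))
# trays
wh=lambda h,S,v:(S<60)&(v>130); 
g=lambda p:prism(p[0],p[1],p[2],.09,.031,0,.008)
for n,fn,p0,rt,rs in [("tw",wh,(.495,.257,.15),(140,195,215,315),(200,330,340,410)),("tb",dark,(.466,-.263,0.),(445,210,500,330),(383,188,480,235))]:
    mt,ms=mask(t,fn,rt),mask(s,fn,rs)
    print(n,mt.sum(),ms.sum(),*[fit(g,p0,o,(.004,.004,.05)) for o in ([(t,mt),(s,ms)],[(t,mt)],[(s,ms)])])
E
python3 run1.py
```

```text
red 396 531 (array([ 0.6671,  0.0038, -0.5653]), np.float64(0.78)) (array([0.667 , 0.0042, 1.2682]), np.float64(0.717)) (array([ 0.6673,  0.0036, -0.5947]), np.float64(0.866))
blue 270 670 (array([ 0.4349, -0.0035, -0.6988]), np.float64(0.719)) (array([ 0.4355, -0.0028,  1.0951]), np.float64(0.619)) (array([ 0.4347, -0.0034, -0.7554]), np.float64(0.832))
green 310 730 (array([0.444 , 0.119 , 0.3663]), np.float64(0.721)) (array([0.4445, 0.119 , 0.3039]), np.float64(0.614)) (array([0.4437, 0.1196, 0.37  ]), np.float64(0.835))
choke (array([ 0.4349, -0.1144]), np.float64(0.823)) (array([ 0.4345, -0.1134]), np.float64(0.746)) (array([ 0.4349, -0.115 ]), np.float64(0.905))
lid [(np.uint64(302), array([255.4, 162.6])), (np.uint64(209), array([252.3, 257.8]))]
[0.65648408 0.11513758 0.052     ]Traceback (most recent call last):
  File "run1.py", line 19, in <module>
    mt,ms=mask(t,yel,(370,220,400,250)),mask(s,yel,(358,210,386,248))
                                        ~~~~^^^^^^^^^^^^^^^^^^^^^^^^^
  File "fit.py", line 10, in mask
    return (L==1+np.argmax(st[1:,4])).astype(np.uint8)
                 ~~~~~~~~~^^^^^^^^^^
    return _wrapfunc(a, 'argmax', axis=axis, out=out, **kwds)
    return bound(*args, **kwds)
ValueError: attempt to get argmax of an empty sequence
```

```bash
python3 - <<'E'
import re
x=open('fit.py').read()
x=x.replace("    return (L==1+np.argmax(st[1:,4])).astype(np.uint8)","""    m=(L==1+np.argmax(st[1:,4])).astype(np.uint8)
    h=cv2.convexHull(np.argwhere(m)[:,::-1].astype(np.int32)); g=np.zeros_like(m); cv2.fillConvexPoly(g,h,1); return g""")
open('fit.py','w').write(x)
y=open('run1.py').read()
y=y.replace("h<4)|(h>172))&(S>150)","h<5)|(h>165))&(S>120)").replace("(h>95)&(h<125)&(S>90)","(h>90)&(h<170)").replace("(h>50)&(h<90)&(S>60)","(h>30)&(h<110)").replace("(v<75)","(v<95)")
y=y.replace("(h>17)&(h<35)&(v>150)&(S>80)","(h>13)&(h<35)")
y=y.replace("mask(t,yel","print(cv2.cvtColor(t['frame'],cv2.COLOR_RGB2HSV)[233,372:400].tolist(),cv2.cvtColor(s['frame'],cv2.COLOR_RGB2HSV)[232,360:384].tolist());mt,ms=mask(t,yel",1).replace("mt,ms=print","print")
open('run1.py','w').write(y)
E
python3 run1.py
```

```text
red 502 590 (array([ 0.6673,  0.0041, -0.5096]), np.float64(0.909)) (array([ 0.6678,  0.0044, -0.3741]), np.float64(0.895)) (array([ 0.6676,  0.0034, -0.5529]), np.float64(0.94))
blue 431 792 (array([ 0.4346, -0.0032, -0.5007]), np.float64(0.939)) (array([ 0.4346, -0.0032, -0.4992]), np.float64(0.935)) (array([ 0.4348, -0.0031,  1.0611]), np.float64(0.945))
green 456 860 (array([ 0.4441,  0.1197, -1.2996]), np.float64(0.916)) (array([0.4442, 0.1201, 0.198 ]), np.float64(0.894)) (array([0.4446, 0.1192, 0.2789]), np.float64(0.949))
choke (array([ 0.4346, -0.1149]), np.float64(0.889)) (array([ 0.4351, -0.1145]), np.float64(0.838)) (array([ 0.4345, -0.1152]), np.float64(0.941))
lid [(np.uint64(310), array([255.5, 162.6])), (np.uint64(218), array([252.4, 257.8]))]
[0.65655085 0.11506982 0.052     ]
[[12, 156, 221], [13, 154, 220], [15, 155, 222], [17, 151, 233], [20, 146, 245], [21, 142, 248], [21, 144, 247], [20, 146, 244], [20, 145, 243], [19, 141, 240], [17, 131, 208], [17, 78, 141], [19, 27, 105], [30, 13, 98], [20, 35, 109], [17, 95, 153], [17, 135, 219], [20, 141, 244], [21, 142, 24
[... 286 characters left out ...]
 217], [17, 169, 217], [16, 170, 219], [17, 170, 218], [16, 172, 209], [16, 171, 204], [16, 170, 194], [16, 171, 183], [15, 173, 161], [14, 174, 139], [11, 177, 153], [11, 175, 165], [10, 178, 165], [10, 175, 163], [11, 180, 156], [11, 174, 154]]
adaptor 330 388 [array([383.2, 233.5]), array([370.2, 229.2])]
[ 0.53631435 -0.10295856  0.046     ]
tw 3537 4334 (array([0.499 , 0.2601, 0.2338]), np.float64(0.953)) (array([0.4986, 0.2605, 0.234 ]), np.float64(0.972)) (array([0.498 , 0.2602, 0.2287]), np.float64(0.935))
tb 3718 1574 (array([ 0.474 , -0.2644, -0.0398]), np.float64(0.962)) (array([ 0.4743, -0.2642, -0.0379]), np.float64(0.973)) (array([ 0.4739, -0.2652, -0.0389]), np.float64(0.953))
```

```bash
python3 - <<'E'
from fit import *
yel=lambda h,S,v:(h>13)&(h<35)
mt,ms=mask(t,yel,(370,220,400,250)),mask(s,yel,(358,210,386,248))
g=lambda p:cyl(p[0],p[1],.015,0,.046)+cyl(p[0],p[1],.009,.046,.054)
print("ad",[fit(g,(.535,-.104),o,(.004,.004)) for o in ([(t,mt),(s,ms)],[(t,mt)],[(s,ms)])])
lid=lambda h,S,v:(S<90)&(v>130)
mt,ms=mask(t,lid,(240,145,275,182)),mask(s,lid,(238,245,270,272))
g=lambda p:cyl(p[0],p[1],.017,.042,.052)
print("jar",[fit(g,(.656,.116),o,(.004,.004)) for o in ([(t,mt),(s,ms)],[(t,mt)],[(s,ms)])])
P=[prism(.6673,.0041,-.51,.017,.017,0,.052),prism(.4346,-.0032,-.5,.017,.017,0,.052),cyl(.4346,-.1149,.017,0,.05),cyl(.6565,.115,.017,0,.052),cyl(.536,-.104,.015,0,.046),prism(.499,.26,.234,.09,.031,0,.008),prism(.474,-.2644,-.04,.09,.031,0,.008)]
for c,n,(l,a,b,d) in ((t,"ot",(140,130,510,340)),(s,"os",(190,170,500,420))):
    k=2.15 if n=="ot" else 2.4
    f=cv2.resize(c["frame"][a:d,l:b,::-1],None,fx=k,fy=k)
    for p in P:
        h=cv2.convexHull(np.float32((proj(c,np.array(p))-[l,a]+.5)*k)).astype(np.int32); cv2.polylines(f,[h],True,(255,255,0),1)
    for p in P[:2]:
        q=np.array(p)[[1,3,7,5]]; cv2.polylines(f,[((proj(c,q)-[l,a]+.5)*k).astype(np.int32)],True,(0,255,255),1)
    cv2.imwrite(f"pics/{n}.png",f)
E
```

```text
ad [(array([ 0.5383, -0.1055]), np.float64(0.929)), (array([ 0.5385, -0.1053]), np.float64(0.919)), (array([ 0.5376, -0.1047]), np.float64(0.946))]
jar [(array([0.6579, 0.116 ]), np.float64(0.922)), (array([0.6577, 0.116 ]), np.float64(0.952)), (array([0.6586, 0.1157]), np.float64(0.902))]
```

View pics/ot.png

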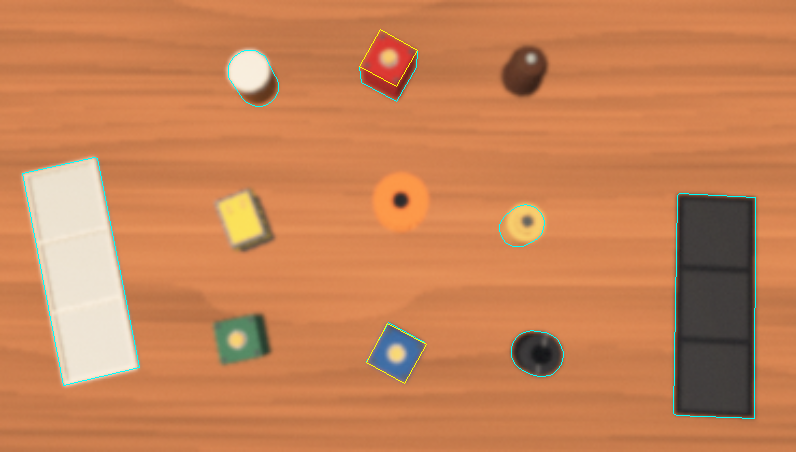

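View pics/os.png

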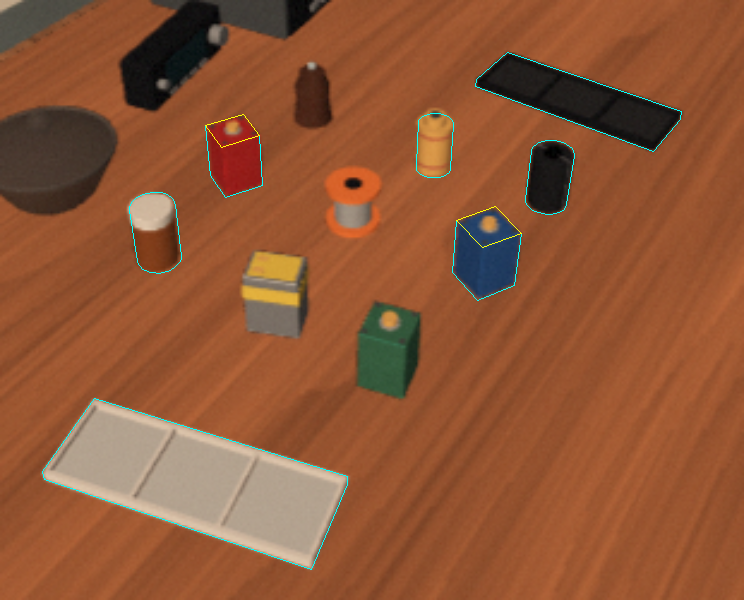

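```bash
cat > go.py <<'E'
import sys,numpy as np
from bench import r
from scipy.spatial.transform import Rotation as R
x,y,z,f=map(float,sys.argv[1:5])
s=r.read_state(); A=R.from_quat(s["eef_rot"]); p=np.array(s["ee_pos"])
B=R.from_euler("z",f)*R.from_euler("x",np.pi)
w=(A.inv()*B).as_rotvec(); d=np.array([x,y,z])-p
print("t",round(s["time"],2),"pos",p.round(4),"w",round(s["width"],4),"F",np.round(s["ft_force"],1))
print("rot",w.round(3),"shift cm now",(A.inv().apply(d)*100).round(2)," after rot",(B.inv().apply(d)*100).round(2))
E
python3 go.py .4346 -.1149 .12 -.04
```

```text
t 1.15 pos [ 0.1654 -0.6028  0.2336] w 0.087 F [-0.8 -0.  -0.2]
rot [ 0.    -0.     0.308] shift cm now [ 38.87 -39.93  11.35]  after rot [ 24.95 -49.82  11.36]
```

```bash
python3 -m jog '[[3.5,-3.6,0.5,0,0,0,1],[3.5,-3.6,0.5,0,0,0,1],[3.5,-3.6,0.5,0,0,0,1],[3.5,-3.6,0.5,0,0,0,1],[3.5,-3.6,0.5,0,0,0,1],[3.5,-3.6,0.5,0,0,0,1],[3.5,-3.6,1,0,0,0,1],[3.5,-3.6,1,0,0,0,1],[3.5,-3.6,1,0,0,0,1],[3.5,-3.6,1,0,0,0,1],[3.5,-3.6,1,0,0,0,1],[0,0,1,0,0,0.154,1],[0,0,1,0,0,0.154,1],[0,0,0,0,0,0,1]]' 20; python3 go.py .4346 -.1149 .026 -.04
```

```text
time: 2.9
ee_pos: [0.4315, -0.1188, 0.1332]
eef_rot: [1.0, -0.02, -0.0, -0.0]
ft_force: [0.7, 0.1, 0.7]
width: 0.0867
t 2.9 pos [ 0.4315 -0.1188  0.1332] w 0.0867 F [0.7 0.1 0.7]
rot [-0.     0.001  0.001] shift cm now [ 0.3  -0.4  10.71]  after rot [ 0.29 -0.41 10.72]
```

Good tracking. Descend and grip the choke.

```bash
python3 -m jog '[[0.3,-0.4,1.7,0,0,0,1],[0,0,3,0,0,0,1],[0,0,3,0,0,0,1],[0,0,2,0,0,0,1],[0,0,1,0,0,0,1],[0,0,0,0,0,0,1],[0,0,0,0,0,0,-1],[0,0,0,0,0,0,-1],[0,0,0,0,0,0,-1],[0,0,0,0,0,0,-1]]' 20; python3 go.py .415 -.262 .12 -.04
```

```text
time: 4.15
ee_pos: [0.4352, -0.1152, 0.0268]
eef_rot: [1.0, -0.02, 0.0, 0.0]
ft_force: [-0.5, -0.7, 1.5]
width: 0.0546
t 4.15 pos [ 0.4352 -0.1152  0.0268] w 0.0546 F [-0.5 -0.7  1.5]
rot [ 0. -0. -0.] shift cm now [-1.42 14.76 -9.32]  after rot [-1.43 14.75 -9.32]
```

```bash
python3 -m jog '[[0,0,0,0,0,0,-1],[0,0,0,0,0,0,-1],[0,0,0,0,0,0,-1],[0,0,0,0,0,0,-1]]' 20; python3 go.py .415 -.262 .12 -.04
```

```text
time: 4.65
ee_pos: [0.4351, -0.1151, 0.0266]
eef_rot: [1.0, -0.02, 0.0, 0.0]
ft_force: [0.3, -0.3, 0.1]
width: 0.0333
t 4.65 pos [ 0.4351 -0.1151  0.0266] w 0.0333 F [ 0.3 -0.3  0.1]
rot [ 0. -0. -0.] shift cm now [-1.41 14.76 -9.34]  after rot [-1.42 14.76 -9.34]
```

```bash
python3 -m jog '[[0,0,0,0,0,0,-1],[0,0,-1,0,0,0,-1],[0,0,-2,0,0,0,-1],[0,0,-2,0,0,0,-1],[-0.4,3,0,0,0,0,-1],[-0.4,4.4,0,0,0,0,-1],[-0.4,4.4,0,0,0,0,-1],[-0.2,3,0,0,0,0,-1],[0,0,0,0,0,0,-1]]' 25; python3 go.py .415 -.262 .03 -.04
```

```text
time: 5.78
ee_pos: [0.4145, -0.2647, 0.077]
eef_rot: [1.0, -0.022, 0.0, 0.0]
ft_force: [-0.3, 1.1, -0.5]
width: 0.0334
t 5.78 pos [ 0.4145 -0.2647  0.077 ] w 0.0334 F [-0.3  1.1 -0.5]
rot [ 0.    -0.    -0.004] shift cm now [ 0.04 -0.27  4.7 ]  after rot [ 0.04 -0.27  4.7 ]
```

```bash
python3 -m jog '[[0,-0.1,2,0,0,0,-1],[0,0,1.5,0,0,0,-1],[0,0,0.8,0,0,0,-1],[0,0,0.3,0,0,0,-1],[0,0,0,0,0,0,-1],[0,0,0,0,0,0,-1]]'; python3 go.py .415 -.262 .03 -.04
```

```text
time: 6.52
ee_pos: [0.4155, -0.2616, 0.031]
eef_rot: [1.0, -0.02, 0.0, 0.0]
ft_force: [0.0, -0.2, -0.6]
width: 0.0334
t 6.53 pos [ 0.4155 -0.2616  0.031 ] w 0.0334 F [ 0.  -0.2 -0.6]
rot [ 0.    -0.001 -0.   ] shift cm now [-0.04  0.04  0.1 ]  after rot [-0.04  0.04  0.1 ]
```

```bash
python3 - <<'E'
from h import *
s=r.camera("side"); cv2.imwrite("pics/s1.png",cv2.resize(s["frame"][150:300,340:520,::-1],None,fx=4,fy=4))
E
```

```text
(no output)
```

View pics/s1.png

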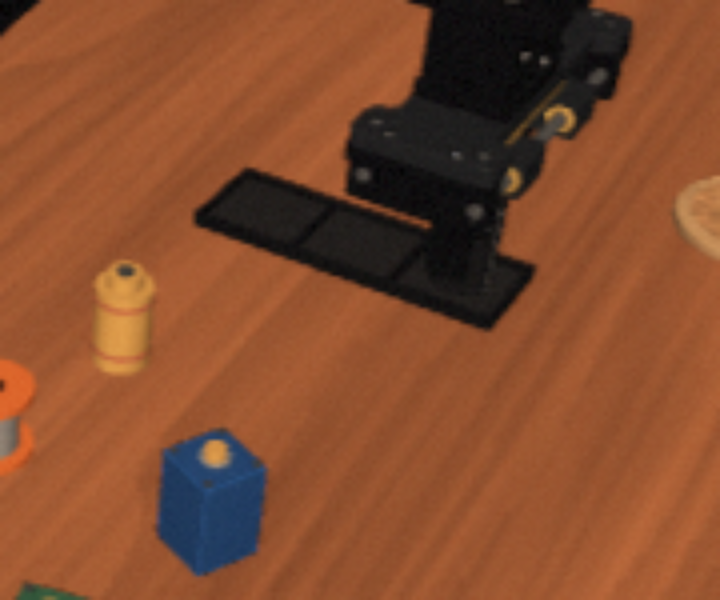

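```bash
python3 -m jog '[[0,0,0.1,0,0,0,-1],[0,0,0,0,0,0,1],[0,0,0,0,0,0,1],[0,0,0,0,0,0,1],[0,0,-1,0,0,0,1],[0,0,-3,0,0,0,1],[0,0,-4,0,0,0,1]]'; python3 go.py .6673 .0038 .026 -.51
```

```text
time: 7.45
ee_pos: [0.4148, -0.261, 0.1105]
eef_rot: [1.0, -0.02, -0.0, -0.0]
ft_force: [1.3, -0.4, 0.1]
width: 0.0831
t 7.45 pos [ 0.4148 -0.261   0.1105] w 0.0831 F [ 1.3 -0.4  0.1]
rot [-0.001  0.001  0.47 ] shift cm now [ 24.18 -27.47   8.45]  after rot [  9.11 -35.44   8.45]
```

```bash
python3 -m jog '[[3,-3.4,0,0,0,0,1],[3,-3.4,0,0,0,0,1],[3,-3.4,0,0,0,0,1],[3,-3.4,0,0,0,0,1],[3,-3.4,0,0,0,0,1],[3,-3.4,0,0,0,0,1],[3,-3.4,0,0,0,0,1],[3.1,-3.6,0,0,0,0,1],[0,0,0,0,0,0.157,1],[0,0,0,0,0,0.157,1],[0,0,0,0,0,0.156,1],[0,0,0,0,0,0,1]]'; python3 go.py .6673 .0038 .026 -.51
```

```text
time: 8.95
ee_pos: [0.6671, 0.0027, 0.1102]
eef_rot: [0.968, -0.252, 0.0, 0.0]
ft_force: [-0.2, -0.1, 0.4]
width: 0.0872
t 8.95 pos [0.6671 0.0027 0.1102] w 0.0872 F [-0.2 -0.1  0.4]
rot [ 0.    -0.001  0.001] shift cm now [-0.04 -0.11  8.42]  after rot [-0.03 -0.11  8.42]
```

```bash
python3 -m jog '[[0,-0.1,2.5,0,0,0,1],[0,0,3,0,0,0,1],[0,0,2,0,0,0,1],[0,0,0.9,0,0,0,1],[0,0,0,0,0,0,-1],[0,0,0,0,0,0,-1],[0,0,0,0,0,0,-1],[0,0,0,0,0,0,-1],[0,0,0,0,0,0,-1],[0,0,0,0,0,0,-1],[0,0,0,0,0,0,-1],[0,0,0,0,0,0,-1],[0,0,0,0,0,0,-1]]'; python3 go.py .533 -.2668 .115 -.04
```

```text
time: 10.58
ee_pos: [0.6675, 0.0035, 0.0256]
eef_rot: [0.968, -0.252, 0.0, 0.0]
ft_force: [-0.4, -0.0, 1.2]
width: 0.0341
t 10.57 pos [0.6675 0.0035 0.0256] w 0.0341 F [-0.4 -0.   1.2]
rot [ 0.   -0.   -0.47] shift cm now [ 1.47 30.16 -8.94]  after rot [-12.36  27.55  -8.94]
```

```bash
python3 -m jog '[[0,0,-2,0,0,0,-1],[0,0,-3,0,0,0,-1],[0,0,-4,0,0,0,-1],[0.2,4.3,0,0,0,0,-1],[0.2,4.3,0,0,0,0,-1],[0.2,4.3,0,0,0,0,-1],[0.2,4.3,0,0,0,0,-1],[0.2,4.3,0,0,0,0,-1],[0.2,4.3,0,0,0,0,-1],[0.2,4.3,0,0,0,-0.15,-1],[0,0,0,0,0,-0.16,-1],[0,0,0,0,0,-0.16,-1],[0,0,0,0,0,0,-1]]'; python3 go.py .533 -.2668 .03 -.04
```

```text
time: 12.2
ee_pos: [0.533, -0.2661, 0.1167]
eef_rot: [1.0, -0.021, 0.001, 0.0]
ft_force: [-0.3, 0.4, -0.7]
width: 0.0343
t 12.2 pos [ 0.533  -0.2661  0.1167] w 0.0343 F [-0.3  0.4 -0.7]
rot [ 0.    -0.001 -0.001] shift cm now [-0.    0.07  8.67]  after rot [0.01 0.07 8.67]
```

```bash
python3 -m jog '[[0,0.1,3,0,0,0,-1],[0,0,3,0,0,0,-1],[0,0,1.5,0,0,0,-1],[0,0,0.9,0,0,0,-1],[0,0,0.3,0,0,0,-1],[0,0,0,0,0,0,-1],[0,0,0,0,0,0,1],[0,0,0,0,0,0,1],[0,0,0,0,0,0,1],[0,0,-1,0,0,0,1],[0,0,-3,0,0,0,1],[0,0,-4,0,0,0,1]]'; python3 go.py .658 .116 .026 -.04
python3 - <<'E'
from h import *
s=r.camera("side"); cv2.imwrite("pics/s2.png",cv2.resize(s["frame"][150:300,340:520,::-1],None,fx=4,fy=4))
E
```

```text
time: 13.7
ee_pos: [0.5322, -0.2667, 0.1094]
eef_rot: [1.0, -0.02, -0.001, -0.0]
ft_force: [0.6, 0.3, 0.3]
width: 0.0835
t 13.7 pos [ 0.5322 -0.2667  0.1094] w 0.0835 F [0.6 0.3 0.3]
rot [-0.001  0.001  0.   ] shift cm now [ 11.05 -38.73   8.36]  after rot [ 11.04 -38.74   8.34]
```

View pics/s2.png

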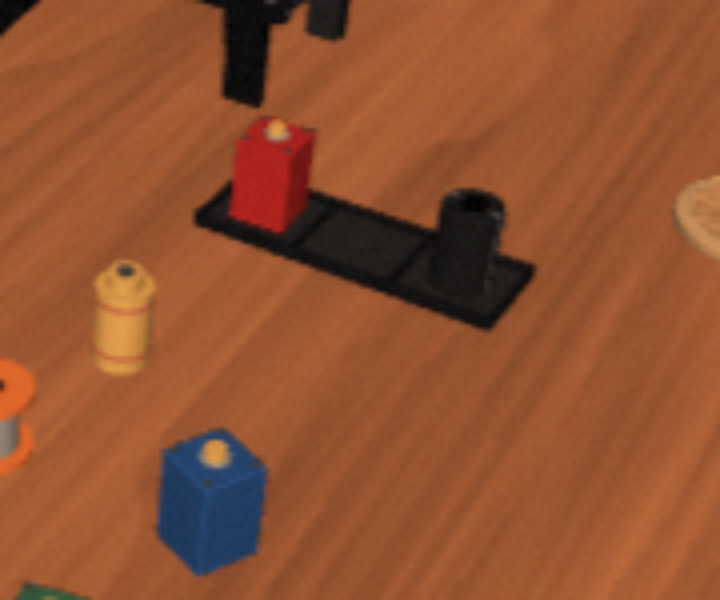

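Red and choke stand upright in the outer black cells. Next the jar.

```bash
python3 -m jog '[[1.2,-4.3,0,0,0,0,1],[1.2,-4.3,0,0,0,0,1],[1.2,-4.3,0,0,0,0,1],[1.2,-4.3,0,0,0,0,1],[1.2,-4.3,0,0,0,0,1],[1.2,-4.3,0,0,0,0,1],[1.2,-4.3,0,0,0,0,1],[1.2,-4.3,0,0,0,0,1],[1.4,-4.3,0,0,0,0,1],[0,0,0,0,0,0,1]]'; python3 go.py .658 .116 .026 -.04
```

```text
time: 15.0
ee_pos: [0.658, 0.1207, 0.1091]
eef_rot: [1.0, -0.017, 0.0, -0.001]
ft_force: [-0.5, 0.3, -0.5]
width: 0.0873
t 15.0 pos [0.658  0.1207 0.1091] w 0.0873 F [-0.5  0.3 -0.5]
rot [-0.003 -0.     0.006] shift cm now [0.01 0.49 8.31]  after rot [0.02 0.47 8.31]
```

```bash
python3 -m jog '[[0,0.1,1.5,0,0,0,1],[0,0.1,0.5,0,0,0,1]]'; python3 go.py .658 .116 .026 -.04
```

```text
time: 15.25
ee_pos: [0.6573, 0.1111, 0.0869]
eef_rot: [1.0, -0.021, -0.001, 0.001]
ft_force: [0.0, -0.6, -0.1]
width: 0.0868
t 15.25 pos [0.6573 0.1111 0.0869] w 0.0868 F [ 0.  -0.6 -0.1]
rot [ 0.002  0.002 -0.002] shift cm now [ 0.06 -0.5   6.09]  after rot [ 0.05 -0.49  6.09]
```

```bash
python3 -m jog '[[0,-0.1,2,0,0,0,1],[0,0,2,0,0,0,1],[0,0,1.2,0,0,0,1],[0,0,0.8,0,0,0,1],[0,0,0,0,0,0,1]]'; python3 go.py .658 .116 .026 -.04
```

```text
time: 15.88
ee_pos: [0.6578, 0.1143, 0.028]
eef_rot: [1.0, -0.02, -0.0, 0.0]
ft_force: [0.8, -0.6, 0.1]
width: 0.087
t 15.88 pos [0.6578 0.1143 0.028 ] w 0.087 F [ 0.8 -0.6  0.1]
rot [ 0.     0.001 -0.   ] shift cm now [ 0.01 -0.17  0.2 ]  after rot [ 0.01 -0.17  0.2 ]
```

```bash
python3 -m jog '[[0,-0.1,0.2,0,0,0,-1],[0,0,0,0,0,0,-1],[0,0,0,0,0,0,-1],[0,0,0,0,0,0,-1],[0,0,0,0,0,0,-1],[0,0,0,0,0,0,-1],[0,0,0,0,0,0,-1],[0,0,0,0,0,0,-1],[0,0,0,0,0,0,-1]]'; python3 go.py .474 -.2644 .12 -.04
```

```text
time: 17.0
ee_pos: [0.6581, 0.1153, 0.0266]
eef_rot: [1.0, -0.02, 0.0, 0.0]
ft_force: [-0.1, -0.2, 0.6]
width: 0.0332
t 17.0 pos [0.6581 0.1153 0.0266] w 0.0332 F [-0.1 -0.2  0.6]
rot [ 0. -0. -0.] shift cm now [-16.87  38.68  -9.34]  after rot [-16.88  38.68  -9.34]
```

```bash
python3 -m jog '[[0,0,-2,0,0,0,-1],[0,0,-4,0,0,0,-1],[0,0,-3,0,0,0,-1],[-1,2.3,-0.3,0,0,0,-1],[-1.8,4.1,0,0,0,0,-1],[-1.8,4.1,0,0,0,0,-1],[-1.8,4.1,0,0,0,0,-1],[-1.8,4.1,0,0,0,0,-1],[-1.8,4.1,0,0,0,0,-1],[-1.8,4.1,0,0,0,0,-1],[-1.8,4.1,0,0,0,0,-1],[-1.6,3.7,0,0,0,0,-1],[-1.6,2.8,0,0,0,0,-1],[-0.9,1.3,0,0,0,0,-1],[0,0,0,0,0,0,-1],[0,0,0,0,0,0,-1]]'; python3 go.py .474 -.2644 .03 -.04
```

```text
time: 19.0
ee_pos: [0.4667, -0.2637, 0.1199]
eef_rot: [1.0, -0.019, 0.0, -0.0]
ft_force: [0.5, 0.1, 0.4]
width: 0.0333
t 19.0 pos [ 0.4667 -0.2637  0.1199] w 0.0333 F [0.5 0.1 0.4]
rot [-0.    -0.001  0.002] shift cm now [0.73 0.04 8.99]  after rot [0.74 0.04 8.99]
```

```bash
python3 -m jog '[[0.7,0,2,0,0,0,-1],[0,0,3,0,0,0,-1],[0,0,2,0,0,0,-1],[0,0,1.2,0,0,0,-1],[0,0,0.8,0,0,0,-1],[0,0,0,0,0,0,-1],[0,0,0,0,0,0,-1]]'; python3 go.py .474 -.2644 .0296 -.04
```

```text
time: 19.88
ee_pos: [0.473, -0.2656, 0.0298]
eef_rot: [1.0, -0.02, 0.0, 0.0]
ft_force: [-0.0, 0.2, -0.3]
width: 0.0331
t 19.88 pos [ 0.473  -0.2656  0.0298] w 0.0331 F [-0.   0.2 -0.3]
rot [ 0.    -0.001 -0.   ] shift cm now [ 0.09 -0.12  0.02]  after rot [ 0.09 -0.12  0.02]
```

Release and go up, then toward the adaptor (φ = 0.234 for the white tray).

```bash
python3 -m jog '[[0,0,0,0,0,0,1],[0,0,0,0,0,0,1],[0,0,0,0,0,0,1],[0,0,-1,0,0,0,1],[0,0,-3,0,0,0,1],[0,0,-4,0,0,0,1],[0,0,0,0,0,0,1]]'; python3 go.py .5378 -.105 .026 -.04
python3 - <<'E'
from h import *
s=r.camera("side"); cv2.imwrite("pics/s3.png",cv2.resize(s["frame"][150:300,340:520,::-1],None,fx=4,fy=4))
E
```

```text
time: 20.75
ee_pos: [0.4746, -0.2664, 0.1133]
eef_rot: [1.0, -0.02, 0.003, 0.002]
ft_force: [-0.0, 0.1, -0.8]
width: 0.086
t 20.75 pos [ 0.4746 -0.2664  0.1133] w 0.086 F [-0.   0.1 -0.8]
rot [ 0.003 -0.005 -0.   ] shift cm now [  5.62 -16.41   8.71]  after rot [  5.67 -16.38   8.73]
```

View pics/s3.png

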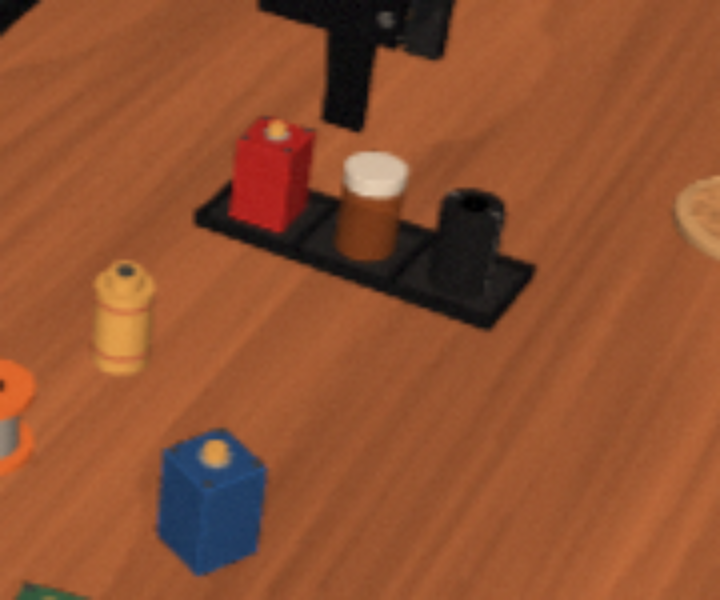

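```bash
python3 -m jog '[[1,-3,0,0,0,0,1],[1.3,-4,0,0,0,0,1],[1.3,-4,0,0,0,0,1],[1.1,-3.4,0,0,0,0,1],[1,-2,0,0,0,0,1],[0,0,1,0,0,-0.137,1],[0,0,1,0,0,-0.137,1]]'; python3 go.py .5378 -.105 .026 .234
```

```text
time: 21.68
ee_pos: [0.5357, -0.1034, 0.0884]
eef_rot: [0.993, 0.119, -0.001, -0.0]
ft_force: [0.2, -0.4, -0.6]
width: 0.0869
t 21.68 pos [ 0.5357 -0.1034  0.0884] w 0.0869 F [ 0.2 -0.4 -0.6]
rot [-0.001  0.001  0.005] shift cm now [0.17 0.2  6.24]  after rot [0.17 0.2  6.24]
```

```bash
python3 -m jog '[[0.1,0.1,2,0,0,0,1],[0,0,2.4,0,0,0,1],[0,0,1.2,0,0,0,1],[0,0,0.6,0,0,0,1],[0,0,0,0,0,0,1]]'; python3 go.py .5378 -.105 .026 .234
```

```text
time: 22.3
ee_pos: [0.5374, -0.1047, 0.0275]
eef_rot: [0.993, 0.116, -0.0, -0.0]
ft_force: [0.5, 1.5, 0.0]
width: 0.0871
t 22.3 pos [ 0.5374 -0.1047  0.0275] w 0.0871 F [0.5 1.5 0. ]
rot [-0.     0.    -0.001] shift cm now [0.03 0.04 0.15]  after rot [0.03 0.04 0.15]
```

```bash
python3 -m jog '[[0,0,0.1,0,0,0,-1],[0,0,0,0,0,0,-1],[0,0,0,0,0,0,-1],[0,0,0,0,0,0,-1],[0,0,0,0,0,0,-1],[0,0,0,0,0,0,-1],[0,0,0,0,0,0,-1],[0,0,0,0,0,0,-1],[0,0,0,0,0,0,-1],[0,0,0,0,0,0,-1]]'; python3 go.py .5564 .2737 .12 .234
```

```text
time: 23.55
ee_pos: [0.5374, -0.1047, 0.0265]
eef_rot: [0.993, 0.117, 0.0, 0.0]
ft_force: [-0.3, -0.4, -1.0]
width: 0.0295
t 23.55 pos [ 0.5374 -0.1047  0.0265] w 0.0295 F [-0.3 -0.4 -1. ]
rot [ 0. -0. -0.] shift cm now [ 10.61 -36.37  -9.35]  after rot [ 10.62 -36.37  -9.35]
```

```bash
python3 -m jog '[[0,0,-2,0,0,0,-1],[0,0,-4,0,0,0,-1],[0,0,-3.4,0,0,0,-1],[0.7,-2.4,0,0,0,0,-1],[1.2,-4.1,0,0,0,0,-1],[1.2,-4.1,0,0,0,0,-1],[1.2,-4.1,0,0,0,0,-1],[1.2,-4.1,0,0,0,0,-1],[1.2,-4.1,0,0,0,0,-1],[1.2,-4.1,0,0,0,0,-1],[1.2,-4.1,0,0,0,0,-1],[0.8,-2.8,0,0,0,0,-1],[0.7,-2.5,0,0,0,0,-1],[0,0,0,0,0,0,-1],[0,0,0,0,0,0,-1]]'; python3 go.py .5564 .2737 .03 .234
```

```text
time: 25.42
ee_pos: [0.5565, 0.2731, 0.1212]
eef_rot: [0.993, 0.116, 0.0, 0.0]
ft_force: [0.0, -0.1, -2.0]
width: 0.0292
t 25.43 pos [0.5565 0.2731 0.1212] w 0.0292 F [ 0.  -0.1 -2. ]
rot [ 0.001 -0.    -0.001] shift cm now [ 0.   -0.07  9.12]  after rot [ 0.   -0.07  9.12]
```

```bash
python3 -m jog '[[0,0,2,0,0,0,-1],[0,0,3,0,0,0,-1],[0,0,2,0,0,0,-1],[0,0,1.2,0,0,0,-1],[0,0,0.8,0,0,0,-1],[0,0,0.1,0,0,0,-1],[0,0,0,0,0,0,-1]]'; python3 go.py .5564 .2737 .0295 .234
```

```text
time: 26.3
ee_pos: [0.5565, 0.2741, 0.03]
eef_rot: [0.993, 0.117, 0.0, -0.0]
ft_force: [0.8, 0.3, -0.6]
width: 0.0296
t 26.3 pos [0.5565 0.2741 0.03  ] w 0.0296 F [ 0.8  0.3 -0.6]
rot [-0.    -0.001 -0.   ] shift cm now [-0.02  0.04  0.05]  after rot [-0.02  0.04  0.05]
```

```bash
python3 -m jog '[[0,0,0,0,0,0,1],[0,0,0,0,0,0,1],[0,0,0,0,0,0,1],[0,0,-1,0,0,0,1],[0,0,-3,0,0,0,1],[0,0,-4,0,0,0,1],[0,0,0,0,0,0,1]]'; python3 go.py .4346 -.0032 .026 -.5
python3 - <<'E'
from h import *
s=r.camera("side"); cv2.imwrite("pics/s4.png",cv2.resize(s["frame"][180:420,190:510,::-1],None,fx=2.4,fy=2.4))
E
```

```text
time: 27.18
ee_pos: [0.5579, 0.2753, 0.1136]
eef_rot: [0.993, 0.117, 0.003, -0.001]
ft_force: [-0.5, 0.4, -0.2]
width: 0.085
t 27.18 pos [0.5579 0.2753 0.1136] w 0.085 F [-0.5  0.4 -0.2]
rot [-0.003 -0.005  0.734] shift cm now [-18.5   24.24   8.63]  after rot [ 2.53 30.35  8.76]
```

View pics/s4.png

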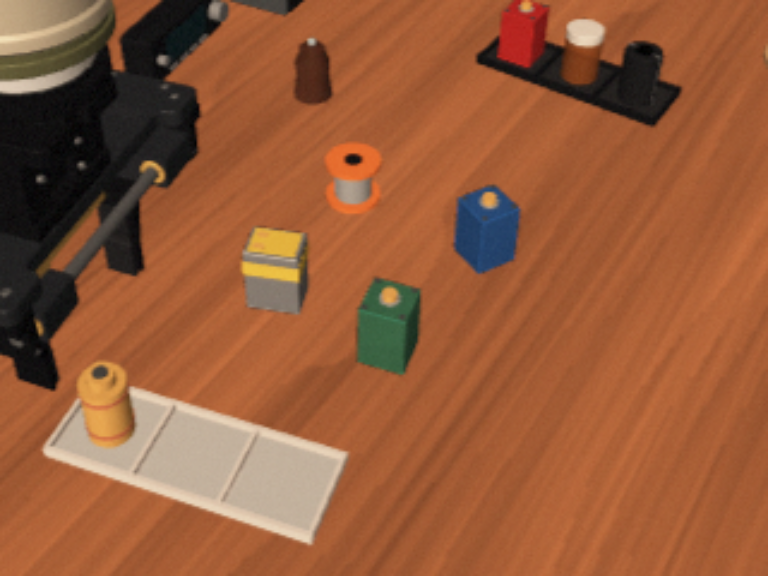

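```bash
python3 -m jog '[[-1.5,2,0,0,0,0,1],[-2.8,3.7,0,0,0,0,1],[-2.8,3.7,0,0,0,0,1],[-2.8,3.7,0,0,0,0,1],[-2.8,3.7,0,0,0,0,1],[-2.8,3.7,0,0,0,0,1],[-2,2.6,0,0,0,0,1],[-0.9,1,0,0,0,0.13,1],[0,0,0,0,0,0.15,1],[0,0,0,0,0,0.15,1],[0,0,0,0,0,0.15,1],[0,0,0,0,0,0.15,1],[0,0,0,0,0,0,1],[0,0,0,0,0,0,1]]'; python3 go.py .4346 -.0032 .026 -.5
```

```text
time: 28.98
ee_pos: [0.4328, -0.0031, 0.1093]
eef_rot: [0.97, -0.244, -0.0, 0.0]
ft_force: [0.5, -0.7, 0.3]
width: 0.0867
t 28.98 pos [ 0.4328 -0.0031  0.1093] w 0.0867 F [ 0.5 -0.7  0.3]
rot [0.    0.    0.007] shift cm now [ 0.17 -0.08  8.33]  after rot [ 0.16 -0.08  8.33]
```

```bash
python3 -m jog '[[0.1,0,2.5,0,0,0,1],[0,0,3,0,0,0,1],[0,0,1.8,0,0,0,1],[0,0,1,0,0,0,1],[0,0,0,0,0,0,1],[0,0,0,0,0,0,-1],[0,0,0,0,0,0,-1],[0,0,0,0,0,0,-1],[0,0,0,0,0,0,-1],[0,0,0,0,0,0,-1],[0,0,0,0,0,0,-1],[0,0,0,0,0,0,-1],[0,0,0,0,0,0,-1],[0,0,0,0,0,0,-1]]'; python3 go.py .4416 .2463 .12 .234
```

```text
time: 30.72
ee_pos: [0.4339, -0.0036, 0.0265]
eef_rot: [0.969, -0.246, 0.0, 0.0]
ft_force: [-0.5, 0.4, 0.9]
width: 0.0336
t 30.73 pos [ 0.4339 -0.0036  0.0265] w 0.0336 F [-0.5  0.4  0.9]
rot [ 0.   -0.   -0.73] shift cm now [-11.22 -22.34  -9.35]  after rot [  6.54 -24.13  -9.35]
```

```bash
python3 -m jog '[[0,0,-2,0,0,0,-1],[0,0,-4,0,0,0,-1],[0,0,-4,0,0,0,-1],[0,0,0,0,0,0,-1],[-1.2,-2.4,0,0,0,0,-1],[-2,-4,0,0,0,0,-1],[-2,-4,0,0,0,0,-1],[-2,-4,0,0,0,0,-1],[-2,-4,0,0,0,0,-1],[-1.3,-2.6,0,0,0,0,-1],[-0.7,-1.3,0,0,0,-0.13,-1],[0,0,0,0,0,-0.15,-1],[0,0,0,0,0,-0.15,-1],[0,0,0,0,0,-0.15,-1],[0,0,0,0,0,-0.15,-1],[0,0,0,0,0,0,-1],[0,0,0,0,0,0,-1]]'; python3 go.py .4416 .2463 .03 .234
```

```text
time: 32.85
ee_pos: [0.4386, 0.1929, 0.1208]
eef_rot: [0.993, 0.115, -0.006, 0.002]
ft_force: [-0.1, -0.4, -1.3]
width: 0.034
t 32.85 pos [0.4386 0.1929 0.1208] w 0.034 F [-0.1 -0.4 -1.3]
rot [ 0.003  0.012 -0.003] shift cm now [ 1.63 -5.16  9.04]  after rot [ 1.53 -5.13  9.08]
```

```bash
python3 -c "
from bench import r
print(r.read_state()['joint_positions'].round(3))"; python3 -m jog '[[0.5,-1.7,0,0,0,0,-1],[0.5,-2,0,0,0,0,-1],[0.4,-1.4,0,0,0,0,-1],[0,0,0,0,0,0,-1],[0,0,0,0,0,0,-1]]'; python3 go.py .4416 .2463 .03 .234
```

```text
[-0.033  0.159 -0.509  1.94   0.087  1.077 -1.919]
time: 33.48
ee_pos: [0.4407, 0.2452, 0.1209]
eef_rot: [0.993, 0.116, -0.006, 0.002]
ft_force: [0.5, 0.1, -0.7]
width: 0.0337
t 33.48 pos [0.4407 0.2452 0.1209] w 0.0337 F [ 0.5  0.1 -0.7]
rot [ 0.003  0.012 -0.001] shift cm now [ 0.22 -0.12  9.09]  after rot [ 0.11 -0.09  9.09]
```

```bash
python3 -m jog '[[0.1,-0.1,2,0.003,0.012,0,-1],[0,0,3,0,0,0,-1],[0,0,2,0,0,0,-1],[0,0,1.2,0,0,0,-1],[0,0,0.8,0,0,0,-1],[0,0,0,0,0,0,-1],[0,0,0,0,0,0,-1]]'; python3 go.py .4416 .2463 .0295 .234
```

```text
time: 34.35
ee_pos: [0.4417, 0.2472, 0.0317]
eef_rot: [0.993, 0.117, 0.001, -0.0]
ft_force: [-0.2, 0.6, -0.8]
width: 0.0341
t 34.35 pos [0.4417 0.2472 0.0317] w 0.0341 F [-0.2  0.6 -0.8]
rot [-0.    -0.002  0.   ] shift cm now [-0.03  0.09  0.22]  after rot [-0.03  0.09  0.22]
```

```bash
python3 -m jog '[[0,0.1,0.2,0,0,0,-1],[0,0,0,0,0,0,-1],[0,0,0,0,0,0,1],[0,0,0,0,0,0,1],[0,0,0,0,0,0,1],[0,0,-1,0,0,0,1],[0,0,-3,0,0,0,1],[0,0,-4,0,0,0,1],[0,0,-4,0,0,0,1],[0,0,-3,0,0,0,1],[-2,0,-3,0,0,0,1],[-2,0,-3,0,0,0,1],[0,0,0,0,0,0,1],[0,0,0,0,0,0,1]]'
python3 - <<'E'
from h import *
import pickle
t=r.camera("top"); s=r.camera("side"); pickle.dump((t,s),open("cams.pkl","wb"))
cv2.imwrite("pics/s5.png",cv2.resize(s["frame"][170:410,190:510,::-1],None,fx=2.4,fy=2.4))
cv2.imwrite("pics/t5.png",t["frame"][:,:,::-1])
E
```

```text
time: 36.1
ee_pos: [0.4025, 0.2366, 0.239]
eef_rot: [0.993, 0.117, 0.0, 0.0]
ft_force: [-0.3, 0.4, 0.5]
width: 0.0871
```

View pics/s5.png

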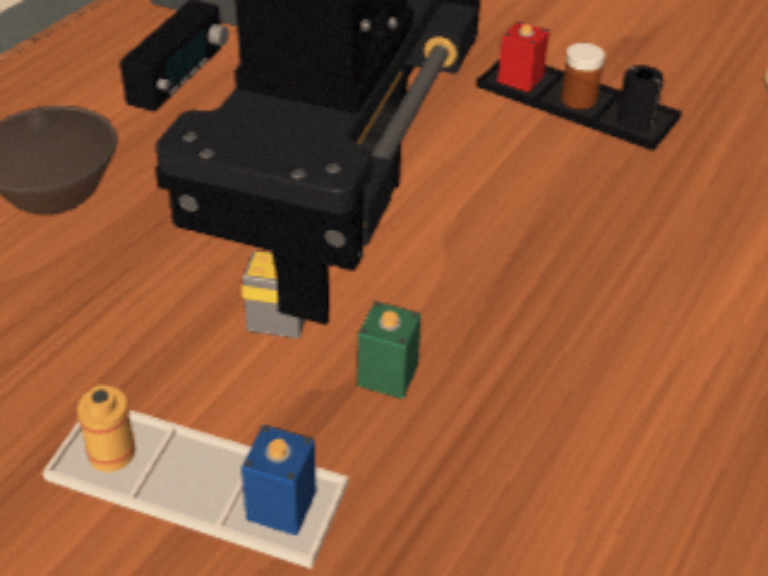

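View pics/t5.png

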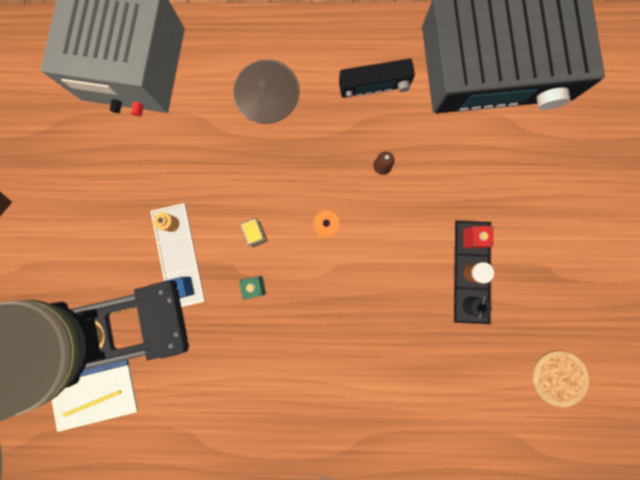

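```bash
python3 - <<'E'
from fit import *
red=lambda h,S,v:((h<5)|(h>165))&(S>120)
blue=lambda h,S,v:(h>90)&(h<170)&(S>60)
lid=lambda h,S,v:(S<90)&(v>130)
yel=lambda h,S,v:(h>13)&(h<35)&(S>60)
tb=np.array([.474,-.2644]);tw=np.array([.499,.2601])
def loc(p,o,a):
    d=p[:2]-o; return (np.array([d[0]*np.cos(a)+d[1]*np.sin(a),-d[0]*np.sin(a)+d[1]*np.cos(a)])*1000).round(1)
sq=lambda p:prism(p[0],p[1],p[2],.017,.017,.003,.055)
o=(s["frame"]);
def S(fn,roi): return mask(s,fn,roi)
q=fit(sq,(.533,-.267,None),[(s,S(red,(390,175,425,212))),(t,mask(t,red,(455,222,497,252)))],(.004,.004,.1)); print("red",q,loc(q[0],tb,-.04))
q=fit(sq,(.4416,.246,None),[(s,S(blue,(285,345,325,395)))],(.004,.004,.1)); print("blue",q,loc(q[0],tw,.234))
g=lambda p:cyl(p[0],p[1],.017,.045,.055)
q=fit(g,(.474,-.265),[(s,S(lid,(420,183,447,206))),(t,mask(t,lid,(465,258,500,288)))],(.004,.004)); print("jar",q,loc(q[0],tb,-.04))
g=lambda p:cyl(p[0],p[1],.015,.003,.049)+cyl(p[0],p[1],.009,.049,.057)
q=fit(g,(.556,.274),[(s,S(yel,(220,328,248,368))),(t,mask(t,yel,(150,208,182,235)))],(.004,.004)); print("ad",q,loc(q[0],tw,.234))
P=cyl(.4155,-.2616,.017,.003,.053)
f=s["frame"][:,:,::-1].copy(); K=5;l,a=430,180
f=cv2.resize(f[a:a+70,l:l+70],None,fx=K,fy=K); h=cv2.convexHull(np.float32((proj(s,np.array(P))-[l,a]+.5)*K)).astype(np.int32); cv2.polylines(f,[h],True,(255,255,0),1)
cv2.imwrite("pics/ch.png",cv2.convertScaleAbs(f,alpha=2))
E
```

```text
red (array([ 0.5325, -0.266 ,  1.5149]), np.float64(0.941)) [58.5  0.7]
blue (array([0.4425, 0.2465, 0.3518]), np.float64(0.934)) [-58.1  -0.1]
jar (array([ 0.4723, -0.2659]), np.float64(0.912)) [-1.6 -1.6]
ad (array([0.5566, 0.2744]), np.float64(0.764)) [59.3  0.6]
```

View pics/ch.png

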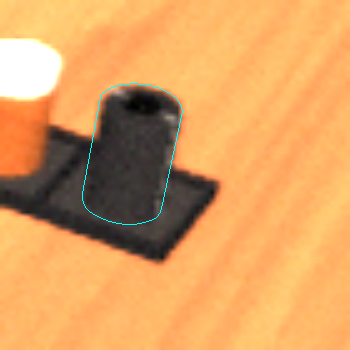

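All five are within about 2 mm of their cell centres, and the arm is clear. I'm handing the job in.

```bash
python3 -c "
from bench import r
print(r.close_job())"
```

```text
the job is handed in; nothing more can be done
None
```

Both kits are made up and the job was handed in at about 36 s of the 112 s allowed; no verdict was reported.

- **Truck kit (black tray):** the red filter is in the far cell, the fuse jar in the middle and the choke in the near cell.
- **Desk kit (white tray):** the adaptor is in the far cell and the blue filter in the near cell. The middle cell is empty.

**Last checks:**
- **Position:** image fits put the red filter, blue filter, jar and adaptor within about 2 mm of their cell centres. The choke was checked only by an outline drawn on the side picture at the spot where I released it, and it matched.
- **Upright:** all five pieces look upright on the tray floors and released. Tilt and height were judged by eye, not measured.
- **Left alone:** the green filter and battery pack look unmoved in the pictures. I did not fit their final positions. The gripper partly hides the battery in the last side picture, but it is clear in the top one.
- **Arm:** the gripper is open and touching nothing, with the TCP about 0.24 m above the hutch top. The forces I read after each move stayed within about 2 N.

**What went less well:**
- The adaptor's outline fit was loose (0.76 overlap, against above 0.9 for the others).
- The blue filter's last fit used only the side camera, because the gripper hid it from above. That fit shows it turned about 0.1 rad from the tray's axes.
- One carry of the blue filter stopped about 5 cm short with a 0.012 rad tilt. I corrected both before lowering it.

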